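# Set and hold the gap of tweezer electrodes under the inspection microscope

## Task

Take the tweezer electrodes off their rest by the black handles, bring the two discs in under the microscope head, over the white stage, and squeeze the sprung handles until the facing sides of the discs stand right above the two engraved gap lines, 15 mm apart. Never let the discs close onto each other, keep the tweezers and the gripper off the microscope, and leave everything else on the desk where it stands. Finish while still holding the tweezers there, in the air and dead still, for the gap picture.

Things in the scene. Friction and masses are not known exactly. Their poses are not given: they have to be found in the camera images.
- handles (a point): centre of the tweezer electrodes' two black handles, midway between them and half-way up: grasp here, fingers closing along y. x runs along the level tool to the discs, y to the left handle, z up. Handles 66 mm long, 14 mm high, 8 mm thick, flat outside. At the start 43 mm above the desk. Tool about 70 g, balanced within 15 mm of here.
- tweezers: black end block of the tweezers, 34 x 18 x 14 mm, that joins the two arms; its two lead sockets end 124 mm behind the handle centre. This origin lies 7 mm under the handle centre, axes as there. Behind the handles are steel leaves, ahead of them thin steel rods that carry the discs, 105 mm ahead of the handle centre.
- electrode_left (a joint): closing angle of each arm about its hinge 90 mm behind the handle centre; both arms close together against a spring. 0 = sprung open: 37.5 mm over the handles at their middle, discs 44 mm apart. 0.075 rad: 24 mm over the handles (parallel), discs 15 mm apart. 0.108 = stop: 18 mm, discs 2 mm apart. So 1 mm at the handles is 2.2 mm at the discs.
- disc_left (a point): centre of the inner face (toward the other disc) of the left disc electrode: a steel disc 14 mm across, 2.4 mm thick, on edge. The squeeze needed on each handle grows evenly from about 3.3 N where they start to close to 6.7 N at the 15 mm gap and 8 N at the stop; a plain hard grip shuts the discs, and they spring open when let go.
- disc_right (a point): centre of the inner face of the right disc electrode, the same; the disc gap is the distance between these two points
- rest: fixed rest of the tweezers, left or right of the microscope: aluminium plate 176 x 80 mm, top 8 mm above the desk, with a grey saddle under the end block (36 mm high, cheeks to 46) and another under the rods 50 mm ahead of the origin (41 mm, cheeks to 51); the tweezers lie loose in it and lift straight up. Origin on the desk under the handle centre; x points to the discs.
- gap_lines (a point): on top of the fixed microscope's white stage, midway between its two black engraved lines (30 mm long, along this x axis, at y = +7.5 and -7.5 mm). x points away from the open front to the column, 90 mm back; z up. Stage top 36 mm above the desk; the foot reaches from x = -60 to +110 mm, 110 mm wide.
- lens (a point): middle of the lower end of the microscope's upright black head, 57 mm above the gap lines: lens end 28 mm wide, ring light 10 mm above it 42 mm wide, head top 240 mm above the desk. An arm carries it from the column behind; the space toward the robot and at the sides is open.
- tip_box: blue box of pipette tips with a lid, 89 x 118 x 71 mm, a bystander on the other side of the microscope from the rest; origin at the centre of its underside
- cup_2: white specimen cup with a lid, 61 mm wide, 62 mm high, a bystander at the right of the desk; origin at the centre of its underside

How it is judged (in metres and radians):
On the way:
1. the tweezers are lifted clear of their rest (contact force between tweezers and rest below 0.01 N and contact force between the fingers and tweezers above 0.3 N and height (world z) of handles above 0.06 m), for 0.2 s.
At the end, for the whole second after the job is handed in: still gripped and still: discs 12.5 to 17.5 mm apart, each inner face within 4 mm of its line sideways and 12 mm of the lines' middle lengthwise, disc centres 8.5 to 45 mm above the stage, touching neither microscope nor rest, under 10 mm/s and 0.1 rad/s (distance between disc_left and disc_right between 0.0125 and 0.0175 m and y of disc_left in the frame of gap_lines between 0.0035 and 0.0115 m and y of disc_right in the frame of gap_lines between -0.0115 and -0.0035 m and x of disc_left in the frame of gap_lines between -0.012 and 0.012 m and x of disc_right in the frame of gap_lines between -0.012 and 0.012 m and z of disc_left in the frame of gap_lines between 0.0085 and 0.045 m and z of disc_right in the frame of gap_lines between 0.0085 and 0.045 m and contact force between tweezers and microscope below 0.02 N and contact force between tweezers and rest below 0.02 N and contact force between the fingers and tweezers above 0.3 N and linear speed of tweezers below 0.01 m/s and angular speed of tweezers below 0.1 rad/s); the arm keeps its last pose, push and grip.
It fails at once if the discs are squeezed onto each other (gap under 5 mm) (distance between disc_left and disc_right below 0.005 m).
It fails at once if the tweezers hit the microscope (over 2 N) (contact force between tweezers and microscope above 2 N).
It fails at once if the arm or gripper hits the microscope (over 2 N) (contact force between any of the arm, the fingers and microscope above 2 N).
It fails at once if the tip box or the cup is shifted by more than 15 mm (distance of any of tip_box, cup_2 from where it was at the start of the episode above 0.015 m).
It also fails if it takes over 45 s, if anything falls off the work surface, if the arm or the gripper's body presses on something with over 40 N, if the wrist force passes 120 N, or if a joint passes its speed limit or range.

## Robot

A 6-joint arm with a two-finger parallel gripper is mounted at the origin on a cart in front of the work surface, level with it; the furniture and walls round the work are solid. World frame = base frame: x ahead of the robot, y to its left, z up, the work surface at z = 0. Lengths are in m, angles in degrees, forces in N, time in s.
With the tool pointing down it reaches from about 0.325 to 0.775 m from the base axis. Payload 5.5 kg.
Tool frame: the origin (TCP) lies at the centre of the arm's flange, where the gripper is bolted on; the fingertips stand 182 mm ahead of it and the grasp point (between the pads) lies 163 mm ahead of it; z points along the fingers, y is the direction in which the jaws open and shut (so a half turn about z gives the same grasp; the last joint's range is limited). The gripper opens to 88 mm and grips with 3 to 60 N. Pads are 20 mm wide; open, the fingers measure 115 mm over their backs; the gripper's body (75 mm by 178 mm) begins 61 mm behind the grasp point.
Start: joints at [66.652, 5.22, 70.514, -0, 104.267, -3.249], TCP at [0.206, 0.563, 0.405] pointing down, gripper open.
Joint ranges: [-164.24, 164.24], [-49.07, 125.15], [9.68, 141.18], [-86.29, 266.29], [3.28, 154.24], [-151.56, 151.56]. Speed limits (degrees/s): [147.25, 147.25, 172.46, 180, 180, 180].

## Interface

Orientations are given as [roll, pitch, yaw] about the fixed x, y, z axes, in that order (R = Rz(yaw) Ry(pitch) Rx(roll)).
In Python, from station import r gives the robot as it stands. The module is installed in compiled form; this text tells all that it offers. Calls block until the motion is done:
- r.reach(position, orientation): joint-space move of the TCP to a pose.
- r.servo_line(position, rotation=None, speed=0.15): straight line of the TCP; rotation=None keeps the orientation; speed is the mean speed in m/s.
- r.move_joints(angles): joint-space move.
- r.let_go() and r.grab(squeeze=None): open the fingers fully, or close them until they stop; squeeze is the grip in N (None keeps the last).
- r.wait(seconds).
- r.inverse_kinematics(position, orientation): joint angles nearest the present ones, or None.
- r.sense(): the state.
- r.snapshot(name): name is "scene" or "top" or "wrist"; returns a dict with "frame" (384x512x3 uint8, red, green, blue), "fx", "fy", "cx", "cy" (pixels), "dist_coeffs" ([k1, k2, p1, p2, k3] as OpenCV has them; the pictures are not rectified), "R" (3x3) and "t" (3): a world point X has camera coordinates R X + t. Camera axes: x right, y down, z forward; pixel columns grow to the right and rows downward; lengths in m; the calibration is good to about 2 mm. A picture is of the moment at which its call begins. There is no depth.
A pose or a line that the arm cannot do raises r.IKError and nothing moves.
- r.hand_in(): hands the job in, once; it reports no verdict.
The state is a dict: "clock": time; "joints": joint angles; "joint_vel": joint speeds; "joint_torque": joint torques, N m; "tcp_pos": TCP position; "orientation": TCP orientation; "contact_force": force on the tool from outside, world axes, zero at the start; "torque": the same for the moment, N m; "opening": finger opening in m.
Only numpy, scipy, OpenCV 4.12 (cv2) and the standard library are available. Lean on these libraries where they do the work, as an engineer would, in place of code of your own. Each camera call takes 0.05 s, during which the arm holds its last target.

## Working session

There is one attempt and no reset: what is moved stays moved. The work goes in short steps, each a Python script; the robot and the scene stay as the last script left them, time stands still between calls to the robot, and variables do not carry over. Pictures are saved under pics/ and viewed, and the job is handed in when it is done.

```bash
ls; mkdir -p pics; python3 - <<'E'
from station import r
import cv2,numpy as np,pickle
D={}
for n in ("scene","top","wrist"):
    s=r.snapshot(n);D[n]=s
    cv2.imwrite(f"pics/{n}0.png",cv2.cvtColor(s["frame"],cv2.COLOR_RGB2BGR))
    print(n,s["fx"],s["fy"],s["cx"],s["cy"],s["dist_coeffs"],(-np.array(s["R"]).T@s["t"]).round(3))
pickle.dump(D,open("s0.pkl","wb"))
print(r.sense())
E
```

```text
pics
scene 427.6507497459131 427.6507497459131 253.78770023273304 196.4513957386196 [0.01645484 0.         0.         0.         0.        ] [ 0.038 -0.785  1.288]
top 449.1598032256873 449.1598032256873 255.97370198557658 194.07647590055822 [0.00267794 0.         0.         0.         0.        ] [ 0.417 -0.04   1.463]
wrist 331.93708724509656 331.93708724509656 250.060077224403 189.02995274509811 [-0.07233894  0.          0.          0.          0.        ] [0.13  0.591 0.384]
{'clock': 0.15, 'joints': array([ 6.66515320e+01,  5.25392601e+00,  7.05649480e+01,  8.66357782e-04,
        1.04267209e+02, -3.24949005e+00]), 'joint_vel': array([ 0.02851693, -0.04116406, -0.07712182, -0.03110847, -0.00154791,
        0.03271553]), 'joint_torque': array([ 1.05734838e-03, -4.47048819e+01, -4.06904018e+01,  6.98665017e-02,
        2.74910586e-02, -1.30155267e-04]), 'tcp_pos': array([0.20621356, 0.56350472, 0.4037695 ]), 'orientation': array([-1.79914103e+02, -5.71814927e-03,  1.59901231e+02]), 'contact_force': array([0.89445639, 0.44440312, 0.18115991]), 'torque': array([ 0.01670722, -0.04533314,  0.00078164]), 'opening': 0.0880191226432717}
```

View pics/scene0.png

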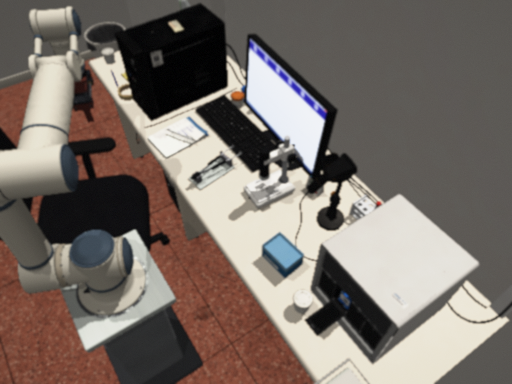

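View pics/top0.png

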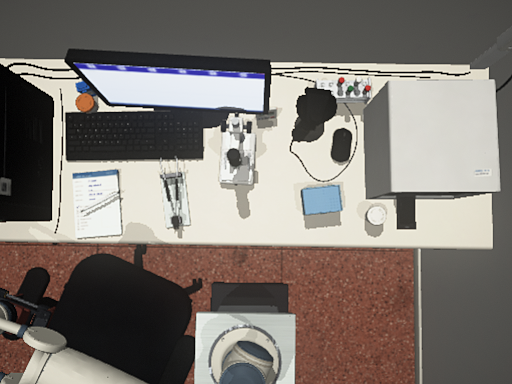

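View pics/wrist0.png

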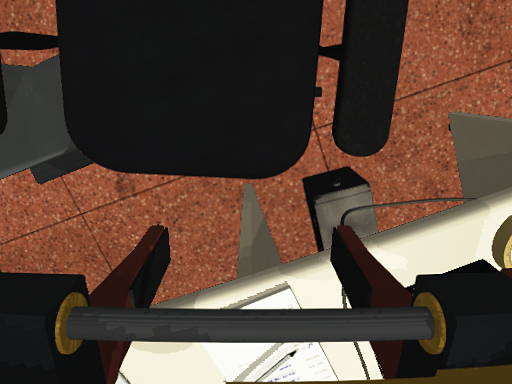

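The top view looks down with image up = world +x. The rest is at about (175,197), with its discs pointing up. The microscope is at about (238,152), the blue box at (321,199) and the cup at (376,214). I'll cast coarse rays and zoom in.

```bash
cat > h.py <<'E'
import numpy as np,cv2
def K(s): return np.array([[s["fx"],0,s["cx"]],[0,s["fy"],s["cy"]],[0,0,1.]])
def ray(s,uv):
    p=cv2.undistortPoints(np.array(uv,float).reshape(-1,1,2),K(s),np.array(s["dist_coeffs"],float)).reshape(-1,2)
    R=np.array(s["R"]);t=np.array(s["t"])
    d=np.c_[p,np.ones(len(p))]@R
    return -R.T@t,d
def plane(s,uv,z):
    c,d=ray(s,uv); return c+d*((z-c[2])/d[:,2])[:,None]
def tri(s1,u1,s2,u2):
    c1,d1=ray(s1,u1);c2,d2=ray(s2,u2);d1=d1[0]/np.linalg.norm(d1[0]);d2=d2[0]/np.linalg.norm(d2[0])
    A=np.c_[d1,-d2];x=np.linalg.lstsq(A,c2-c1,rcond=None)[0]
    a=c1+d1*x[0];b=c2+d2*x[1];return (a+b)/2,np.linalg.norm(a-b)
def proj(s,X):
    R=np.array(s["R"]);rv=cv2.Rodrigues(R)[0]
    return cv2.projectPoints(np.array(X,float).reshape(-1,1,3),rv,np.array(s["t"],float),K(s),np.array(s["dist_coeffs"],float))[0].reshape(-1,2)
def crop(s,x0,y0,x1,y1,k,name):
    im=cv2.cvtColor(s["frame"],cv2.COLOR_RGB2BGR)[y0:y1,x0:x1]
    cv2.imwrite(name,cv2.resize(im,None,fx=k,fy=k,interpolation=cv2.INTER_CUBIC))
E
python3 - <<'E'
from h import *;import pickle
D=pickle.load(open("s0.pkl","rb"));s=D["top"]
crop(s,145,90,275,250,3.7,"pics/topc.png")
crop(D["scene"],180,120,310,220,6,"pics/scenec.png")
print(plane(s,[[176,197]],.05),plane(s,[[238,165]],.036),plane(s,[[321,199],[376,214]],.07).round(3))
E
```

```text
[[0.51627151 0.22245815 0.05      ]] [[0.62346577 0.0295763  0.036     ]] [[ 0.516 -0.232  0.07 ]
 [ 0.473 -0.402  0.07 ]]
```

View pics/topc.png

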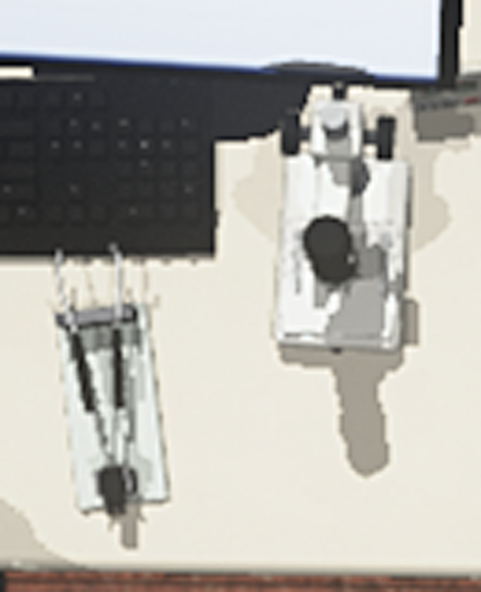

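View pics/scenec.png

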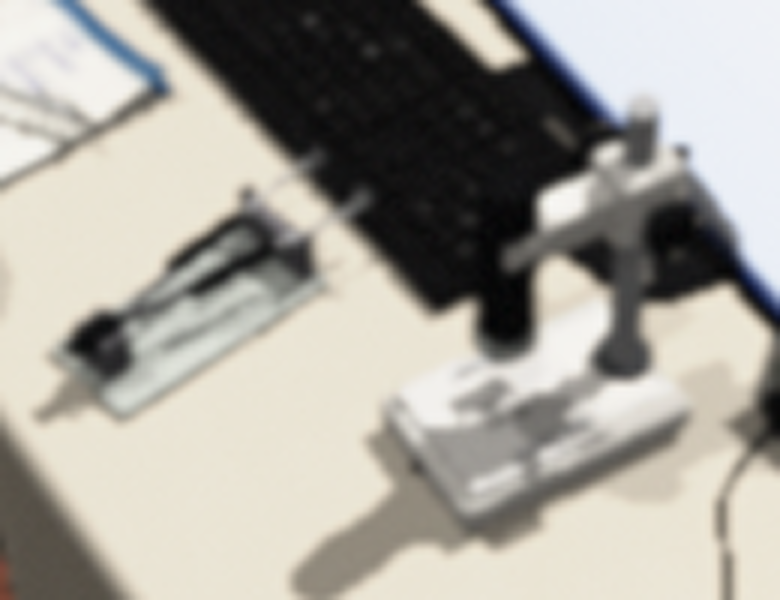

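```bash
python3 - <<'E'
from h import *;import pickle
from scipy.spatial.transform import Rotation as Ro
D=pickle.load(open("s0.pkl","rb"));s=D["wrist"];t=D["top"]
R=Ro.from_euler('xyz',[-179.914,-.0057,159.901],degrees=True).as_matrix()
C=np.array(s["R"]).T; c=-C@s["t"]
print("cam in tool\n",(R.T@C).round(3),R.T@(c-[.20621,.5635,.40377]))
f=lambda x,y:(x/3.7+145,y/3.7+90)
print("handles",plane(t,[f(82,370),f(118,370),f(100,315)],.05).round(3))
print("foot",plane(t,[f(288,160),f(276,340),f(398,348),f(408,165)],.036).round(3))
print("head bottom scene",plane(D["scene"],[(180+500/6,120+350/6)],.093))
E
```

```text
cam in tool
 [[-0.    -0.956 -0.292]
 [ 1.    -0.     0.   ]
 [-0.    -0.292  0.956]] [ 0.08099119 -0.00013504  0.0193648 ]
handles [[0.538 0.251 0.05 ]
 [0.538 0.22  0.05 ]
 [0.585 0.237 0.05 ]]
foot [[ 0.726  0.081  0.036]
 [ 0.568  0.087  0.036]
 [ 0.563 -0.018  0.036]
 [ 0.723 -0.024  0.036]]
head bottom scene [[0.6216905  0.03459477 0.093     ]]
```

```bash
python3 - <<'E'
from station import r
from h import *;import pickle
r.reach([0.50,0.235,0.38],[180,0,190])
s=r.snapshot("wrist");pickle.dump(s,open("s1.pkl","wb"))
cv2.imwrite("pics/w1.png",cv2.cvtColor(cv2.resize(s["frame"],(768,576),interpolation=cv2.INTER_CUBIC),cv2.COLOR_RGB2BGR))
q=r.sense();print(q["clock"],q["tcp_pos"],q["orientation"],q["joints"])
E
```

```text
1.825 [0.49969306 0.23576529 0.38009752] [ 1.79981122e+02  4.79760478e-03 -1.69942766e+02] [ 2.17255754e+01 -2.32485640e+00  8.06675147e+01  1.78862474e-02
  1.01648825e+02 -7.83280464e+01]
```

View pics/w1.png

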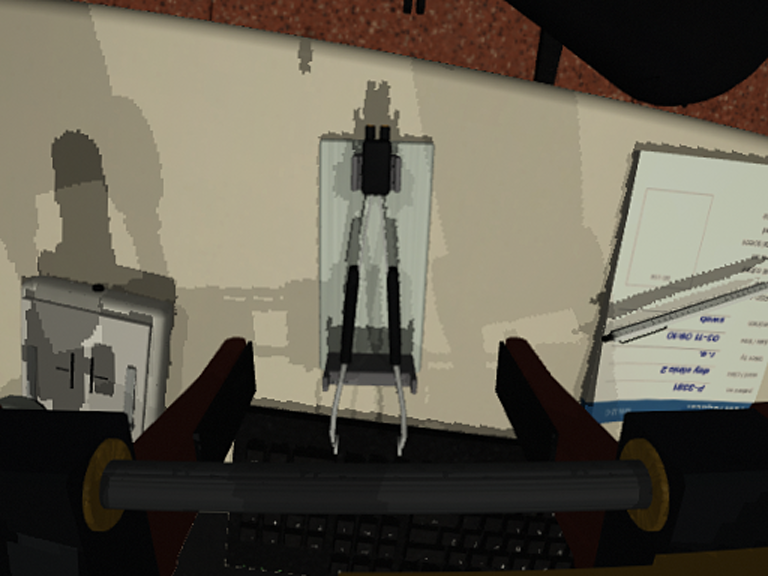

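The tweezers sit upright in the view, end block at about (376,165) and handles around (350,315) and (393,315). The discs are at about (335,445) and (402,445). The engraved gap lines are visible at about (72,370) and (93,370). Next I'll zoom for sub-pixel measurements.

```bash
python3 - <<'E'
from h import *;import pickle
s=pickle.load(open("s1.pkl","rb"))
crop(s,205,80,295,315,2.5*1,"pics/w1a.png")
crop(s,10,180,120,275,7,"pics/w1b.png")
crop(s,200,160,290,240,8,"pics/w1c.png")
crop(s,205,80,295,150,8,"pics/w1d.png")
E
```

```text
(no output)
```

View pics/w1b.png

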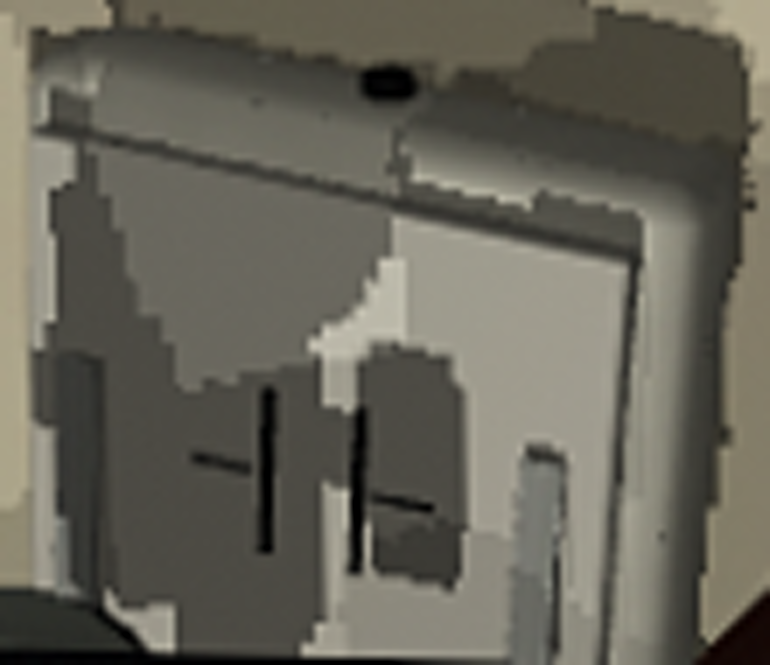

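View pics/w1c.png

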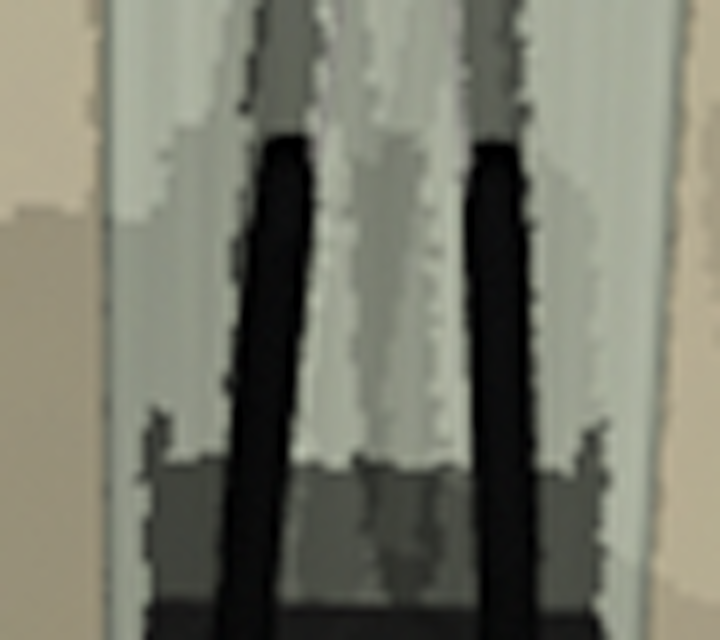

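View pics/w1d.png

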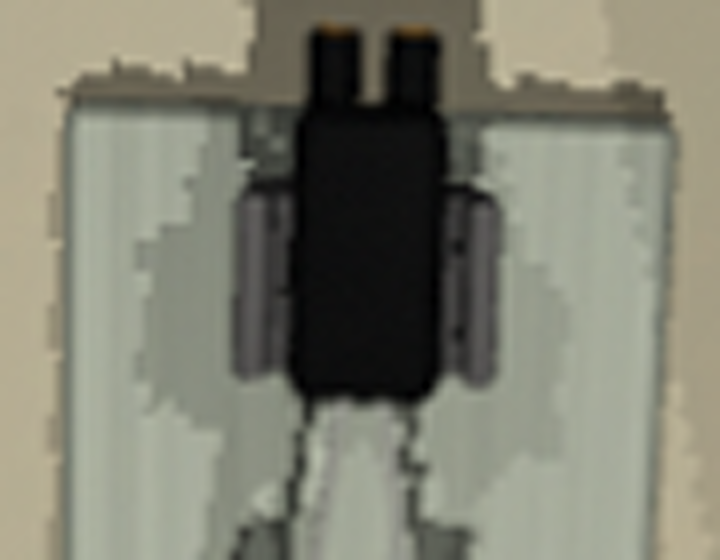

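```bash
python3 - <<'E'
from h import *;import pickle
s=pickle.load(open("s1.pkl","rb"))
A=lambda x,y,k,ox,oy:((x+.5)/k+ox-.5,(y+.5)/k+oy-.5)
d=lambda x,y:A(x,y,8,205,80); c=lambda x,y:A(x,y,8,200,160); b=lambda x,y:A(x,y,7,10,180)
P=plane(s,[d(371,105),d(367,392),c(286,138),c(494,143),c(246,605),c(508,610)],.05);print(P.round(4))
m=(P[2]+P[3])/2
for a,bb in((P[0],P[1]),(P[0],m),((P[0]+P[1])/2,m),(P[0],(P[4]+P[5])/2)):
    v=bb-a;print(np.degrees(np.arctan2(v[1],v[0])),np.hypot(*v[:2]))
v=m-(P[0]+P[1])/2;v/=np.linalg.norm(v);print("handle centre",m+.033*v, "width back",np.linalg.norm(P[2]-P[3]))
for z in(.036,):
    G=plane(s,[b(269,388),b(265,552),b(360,408),b(355,573),b(192,457),b(250,468),b(372,497),b(434,509)],z);print(G.round(4))
    print("gap",G[:4].mean(0)); 
    for i,j in((0,1),(2,3)):
        w=G[j]-G[i];print(np.degrees(np.arctan2(w[1],w[0])),np.linalg.norm(w))
    w=G[4]-G[7];print("cross",np.degrees(np.arctan2(w[1],w[0]))+90,np.linalg.norm(w));print("tickmid",G[4:].mean(0))
    E=plane(s,[b(45,128),b(630,255)],z);w=E[0]-E[1];print(E,np.degrees(np.arctan2(w[1],w[0]))+90)
E
```

```text
[[0.4236 0.2234 0.05  ]
 [0.4556 0.2286 0.05  ]
 [0.5038 0.2223 0.05  ]
 [0.5001 0.2472 0.05  ]
 [0.5657 0.2272 0.05  ]
 [0.5606 0.2603 0.05  ]]
9.240659527320899 0.03234889414010286
8.22643065239322 0.07911407514126224
7.965816449399846 0.062942813246793
8.29993621687399 0.14100361569724304
handle centre [0.53461279 0.23929923 0.05      ] width back 0.025198406581082043
[[0.6086 0.0292 0.036 ]
 [0.6384 0.0278 0.036 ]
 [0.6092 0.044  0.036 ]
 [0.6392 0.0429 0.036 ]
 [0.6234 0.016  0.036 ]
 [0.6234 0.0257 0.036 ]
 [0.6247 0.0459 0.036 ]
 [0.6249 0.0561 0.036 ]]
gap [0.62384754 0.03598873 0.036     ]
-2.56343451555908 0.02981702826076745
-2.1452226845654603 0.030024189442548095
cross -2.2351506377330423 0.040081899312782686
tickmid [0.62411623 0.03592879 0.036     ]
[[ 0.57107875 -0.00631108  0.036     ]
 [ 0.57519164  0.0864951   0.036     ]] -2.5375148976439874
```

Both measurements are self-consistent: the line length measures 30 mm, the spacing 15 mm, and the axis estimates agree. The handles are at about (0.535, 0.239) with yaw 8.2°, and the gap lines at (0.624, 0.036) with yaw -2.3°. I'll move to above the grasp and re-check.

```bash
python3 - <<'E'
from station import r
from h import *;import pickle
r.reach([0.5346,0.2393,0.29],[180,0,188.2])
s=r.snapshot("wrist");pickle.dump(s,open("s2.pkl","wb"))
cv2.imwrite("pics/w2.png",cv2.cvtColor(cv2.resize(s["frame"],(768,576),interpolation=cv2.INTER_CUBIC),cv2.COLOR_RGB2BGR))
crop(s,200,30,300,130,6,"pics/w2a.png")
crop(s,200,130,300,230,6,"pics/w2b.png")
q=r.sense();print(q["clock"],q["tcp_pos"],q["orientation"])
E
```

```text
2.35 [0.53447654 0.23980879 0.29196482] [ 1.79970492e+02  9.54206920e-02 -1.71747972e+02]
```

View pics/w2.png

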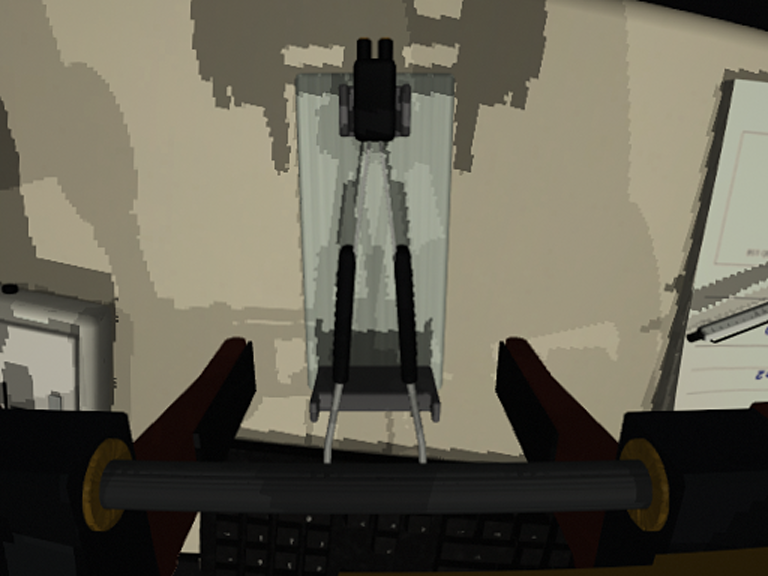

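View pics/w2a.png

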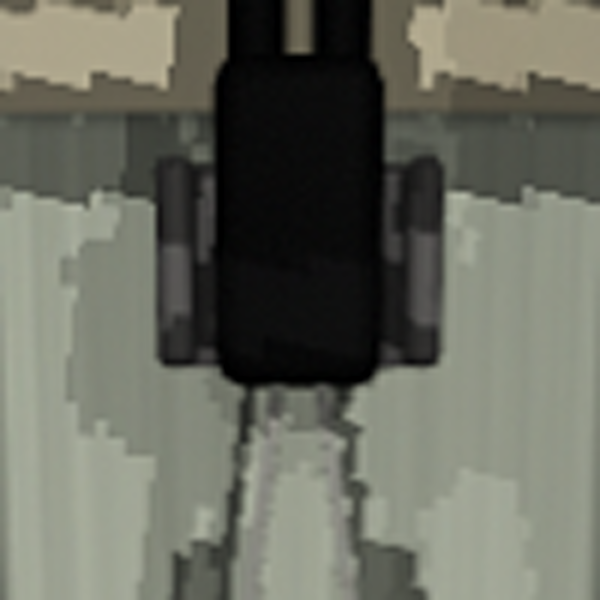

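View pics/w2b.png

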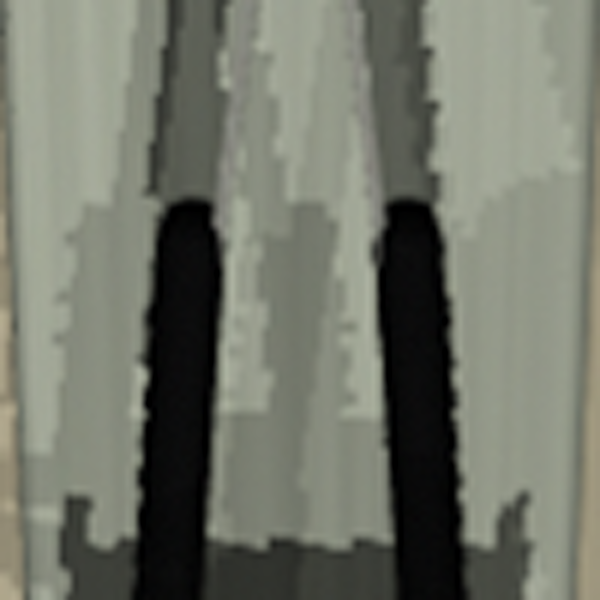

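The tweezers' axis sits at column ~374, midway between the jaws (247 and 503 → 375), so the grasp is centred. I'll recompute, then descend.

```bash
python3 - <<'E'
from h import *;import pickle
from station import r
s=pickle.load(open("s2.pkl","rb"))
A=lambda x,y,k,ox,oy:((x+.5)/k+ox-.5,(y+.5)/k+oy-.5)
P=plane(s,[A(301,57,6,200,30),A(298,382,6,200,30),A(188,200,6,200,130),A(408,200,6,200,130)],.05)
m=(P[2]+P[3])/2;v=m-(P[0]+P[1])/2;h=m+.033*v/np.linalg.norm(v)
print(h,np.degrees(np.arctan2(v[1],v[0])),np.linalg.norm(P[0]-P[1]),np.linalg.norm(m-P[0]))
yaw=180+8.1; p=(np.array([.5346,.2393])+h[:2])/2;print(p)
r.servo_line([*p,.206],[180,0,yaw],speed=.12)
q=r.sense();print(q["clock"],q["tcp_pos"],q["orientation"],q["contact_force"])
r.wait(.2)
q=r.sense();print(q["clock"],q["tcp_pos"],q["orientation"],q["contact_force"])
E
```

```text
[0.5348202  0.23933571 0.05      ] 8.066547763672956 0.032770207732072065 0.07858626332496825
[0.5347101  0.23931786]
3.2 [0.53502802 0.2394295  0.2071925 ] [ 1.79978523e+02  1.01521478e-01 -1.71900994e+02] [0.15298119 0.12705156 0.38731914]
3.4 [0.53500219 0.23942409 0.20716211] [ 1.79976355e+02  1.02743402e-01 -1.71901935e+02] [ 0.21455942 -0.70142018  0.17303231]
```

```bash
python3 - <<'E'
from station import r
for f in (3,3.8,4.4):
    r.grab(squeeze=f);r.wait(.15);q=r.sense();print(f,q["clock"],q["opening"],q["tcp_pos"].round(4),q["contact_force"].round(2))
E
```

```text
3 4.375 0.0380853755474666 [0.5347 0.2393 0.206 ] [-1.22  0.27  0.05]
3.8 4.7417 0.034468829703805985 [0.5347 0.2393 0.206 ] [ 0.06 -0.28 -0.34]
4.4 5.1083 0.03212063544882794 [0.5347 0.2393 0.206 ] [ 0.21 -0.08 -0.89]
```

The squeeze follows the described spring, with 4.4 N giving a 32 mm opening. Next: lift, then close in small steps in the air.

```bash
python3 - <<'E'
from station import r
from h import *;import pickle
p=[.5347,.2393,.206]
r.servo_line([p[0],p[1],.266],speed=.06);r.wait(.2)
q=r.sense();print(q["clock"],q["opening"],q["tcp_pos"].round(4),q["contact_force"].round(2))
for f in (5,5.6,6.1):
    r.grab(squeeze=f);r.wait(.15);q=r.sense();print(f,q["clock"],q["opening"],q["contact_force"].round(2))
for n in("wrist","scene"):
    s=r.snapshot(n);pickle.dump(s,open(f"s3{n}.pkl","wb"))
    if n=="wrist": cv2.imwrite("pics/w3.png",cv2.cvtColor(cv2.resize(s["frame"],(768,576),interpolation=cv2.INTER_CUBIC),cv2.COLOR_RGB2BGR))
    else: crop(s,180,120,310,220,6,"pics/s3.png")
E
```

```text
6.4583 0.03217671542886464 [0.5346 0.2393 0.2655] [-0.65  0.28 -0.62]
5 7.0167 0.029633489409582898 [0.18 0.94 0.26]
5.6 7.5667 0.026844288767145695 [ 0.29 -0.39 -0.45]
6.1 8.0667 0.02510480268763008 [0.61 0.43 0.04]
```

View pics/w3.png

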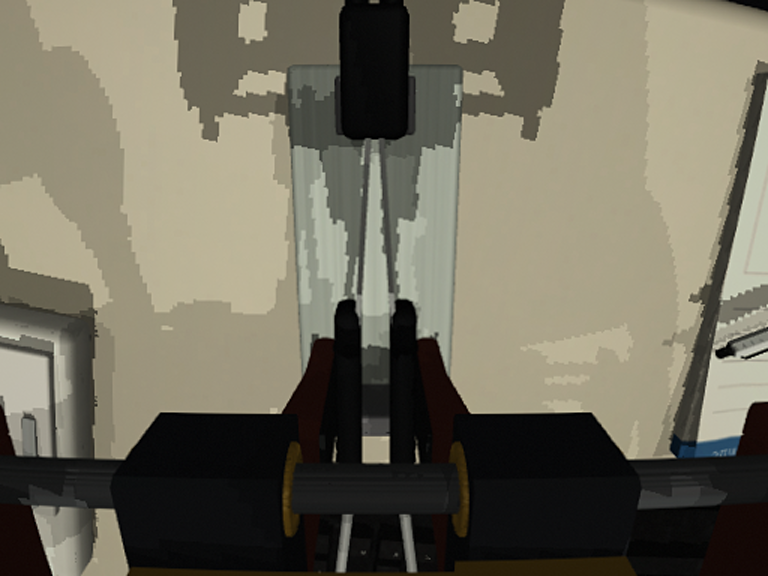

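View pics/s3.png

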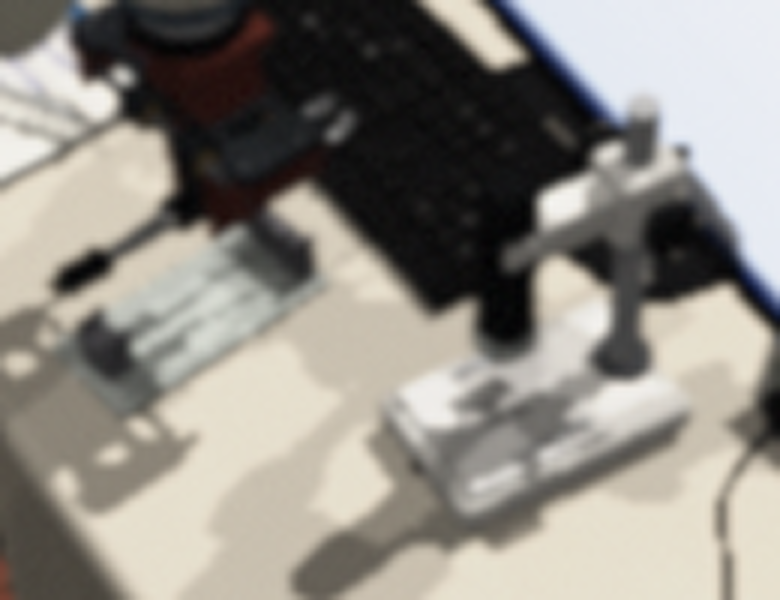

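The tweezers hang straight in the jaws: the end block is at column ~375 in the wrist view, and the discs are parted near (330,120) in the scene crop. A final small squeeze, then measure how the block sits.

```bash
python3 - <<'E'
from station import r
from h import *;import pickle
r.grab(squeeze=6.4);r.wait(.25);q=r.sense();print(q["clock"],q["opening"],q["tcp_pos"].round(4),q["orientation"].round(2))
s=r.snapshot("wrist");pickle.dump(s,open("s4.pkl","wb"))
crop(s,200,0,300,110,5,"pics/w4a.png")
crop(s,200,180,300,290,5,"pics/w4b.png")
s=r.snapshot("scene");pickle.dump(s,open("s4s.pkl","wb"))
crop(s,180,120,250,180,10,"pics/s4.png")
E
```

```text
8.6917 0.024768746427116902 [0.5347 0.2393 0.266 ] [-180.     0.  -171.9]
```

View pics/w4a.png

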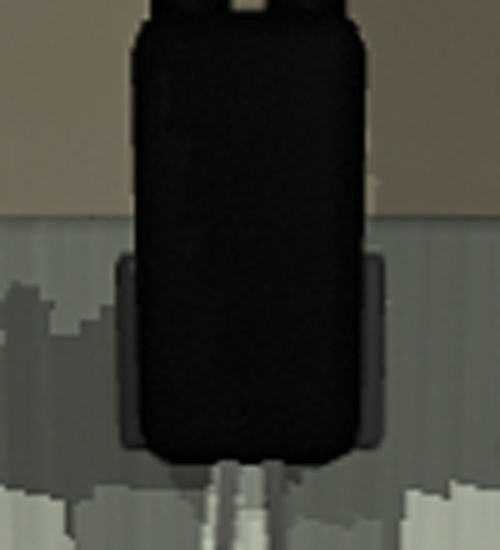

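View pics/w4b.png

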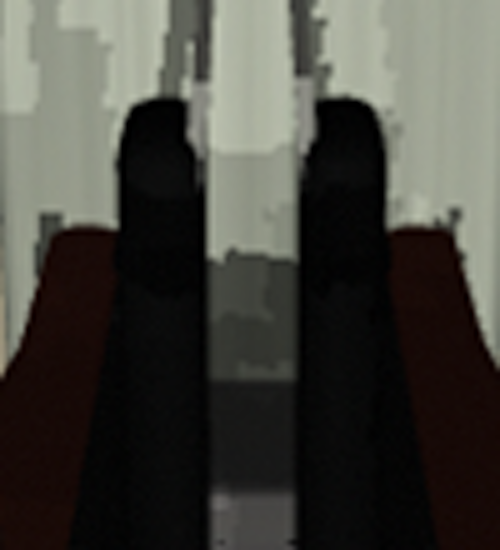

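View pics/s4.png

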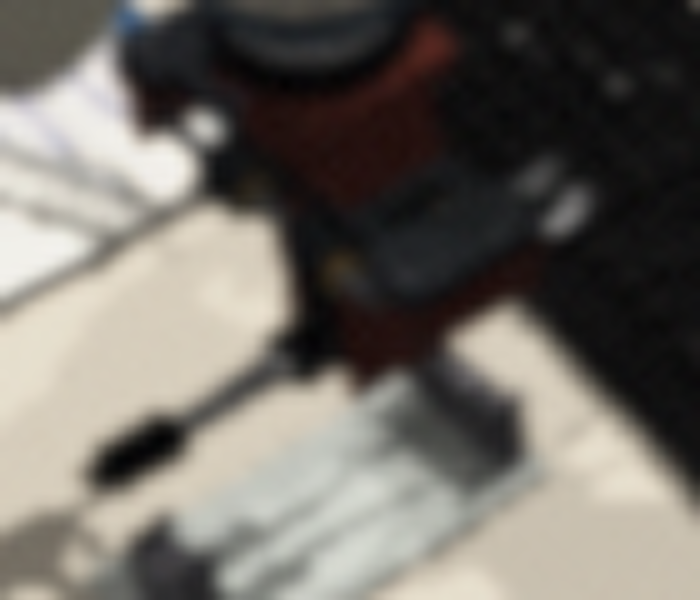

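```bash
python3 - <<'E'
from h import *;import pickle
from station import r
s=pickle.load(open("s4.pkl","rb"))
A=lambda x,y,ox,oy:((x+.5)/5+ox-.5,(y+.5)/5+oy-.5)
a=np.radians(8.1);u=np.array([np.cos(a),np.sin(a)]);n=np.array([-u[1],u[0]]);c=np.array([.5347,.2393])
uv=[A(133,80,200,0),A(366,80,200,0),A(137,420,200,0),A(362,420,200,0),A(250,12,200,0),A(250,462,200,0),A(155,100,200,180),A(345,100,200,180)]
for z in(.105,.110,.115):
    P=plane(s,uv,z)[:,:2]-c; print(z,"fwd",(P@u*1e3).round(1),"left",(P@n*1e3).round(1))
r.grab(squeeze=6.6);r.wait(.25);q=r.sense();print(q["clock"],q["opening"],q["contact_force"].round(2))
E
```

```text
0.105 fwd [-108.8 -108.8  -82.9  -82.9 -113.8  -79.5  -32.7  -32.7] left [-9.2  9.1 -9.3  9.1 -0.  -0.1 -8.7  8.5]
0.11 fwd [-107.8 -107.8  -82.8  -82.8 -112.6  -79.6  -34.4  -34.4] left [-8.9  8.7 -9.   8.8 -0.  -0.1 -8.4  8.2]
0.115 fwd [-106.9 -106.9  -82.8  -82.8 -111.5  -79.6  -36.1  -36.1] left [-8.6  8.4 -8.7  8.5 -0.  -0.1 -8.   7.9]
9.275 0.024410465611428546 [ 0.34  1.56 -1.79]
```

Tweezers are level and aligned in the jaws: block ±8.9 mm either side of the axis, height as expected. Now I'll take them back and across, then straight in from the open front.

```bash
python3 - <<'E'
from station import r
from h import *;import pickle
r.grab(squeeze=6.75);r.wait(.2);q=r.sense();print(q["clock"],q["opening"])
g=np.array([.624,.036]);a=np.radians(-2.3);u=np.array([np.cos(a),np.sin(a)])
def L(p,z,yaw,sp):
    r.servo_line([*p,z],[180,0,yaw],speed=sp);q=r.sense();print(q["clock"],q["opening"].round(4),q["tcp_pos"].round(4),q["orientation"].round(2),q["contact_force"].round(1))
L([.41,.222],.266,188.1,.1)
L(g-.225*u,.266,177.7,.1)
L(g-.225*u,.225,177.7,.08)
r.wait(.2)
q=r.sense();print(q["clock"],q["opening"].round(4),q["tcp_pos"].round(4))
for n in("wrist","scene","top"):
    s=r.snapshot(n);pickle.dump(s,open(f"s5{n}.pkl","wb"))
    if n=="wrist": cv2.imwrite("pics/w5.png",cv2.cvtColor(cv2.resize(s["frame"],(768,576),interpolation=cv2.INTER_CUBIC),cv2.COLOR_RGB2BGR))
    elif n=="scene": crop(s,190,140,310,240,6,"pics/s5.png")
    else: crop(s,200,100,280,240,4,"pics/t5.png")
E
```

```text
9.7 0.024057567788027083Traceback (most recent call last):
  File "<stdin>", line 7, in <module>
  File "<stdin>", line 6, in L
AttributeError: 'float' object has no attribute 'round'
```

The opening is 24.06 mm and the first leg is done; only the print failed. Continuing.

```bash
python3 - <<'E'
from station import r
from h import *;import pickle
g=np.array([.624,.036]);a=np.radians(-2.3);u=np.array([np.cos(a),np.sin(a)])
def P():
    q=r.sense();print(q["clock"],round(q["opening"],5),q["tcp_pos"].round(4),q["orientation"].round(2),q["contact_force"].round(1))
def L(p,z,yaw,sp):
    r.servo_line([*p,z],[180,0,yaw],speed=sp);P()
P()
L(g-.225*u,.266,177.7,.1)
L(g-.225*u,.225,177.7,.08)
r.wait(.2)
P()
for n in("wrist","scene","top"):
    s=r.snapshot(n);pickle.dump(s,open(f"s5{n}.pkl","wb"))
    if n=="wrist": cv2.imwrite("pics/w5.png",cv2.cvtColor(cv2.resize(s["frame"],(768,576),interpolation=cv2.INTER_CUBIC),cv2.COLOR_RGB2BGR))
    elif n=="scene": crop(s,190,140,310,240,6,"pics/s5.png")
    else: crop(s,200,100,280,240,4,"pics/t5.png")
E
```

```text
11.1083 0.02421 [0.4103 0.222  0.266 ] [-1.8000e+02  1.0000e-02 -1.7191e+02] [-0.2 -0.9 -0.4]
13.0333 0.02382 [0.3992 0.0454 0.2659] [ 1.7999e+02 -1.0000e-02  1.7774e+02] [-0.  -0.1 -0.9]
13.6917 0.0242 [0.3992 0.045  0.2249] [-1.800e+02 -2.000e-02  1.777e+02] [ 0.3 -1.  -0.2]
13.8917 0.0239 [0.3994 0.045  0.2257] [1.800e+02 7.000e-02 1.777e+02] [ 0.2  0.2 -1.2]
```

View pics/w5.png

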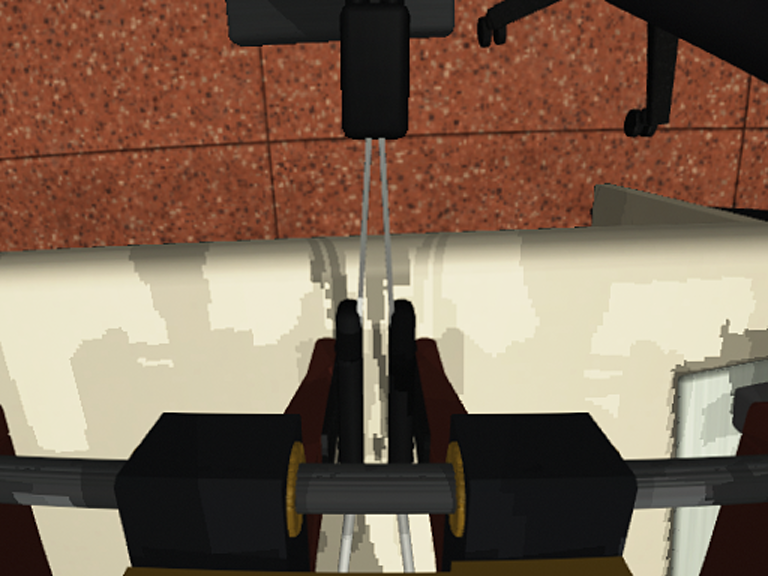

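View pics/s5.png

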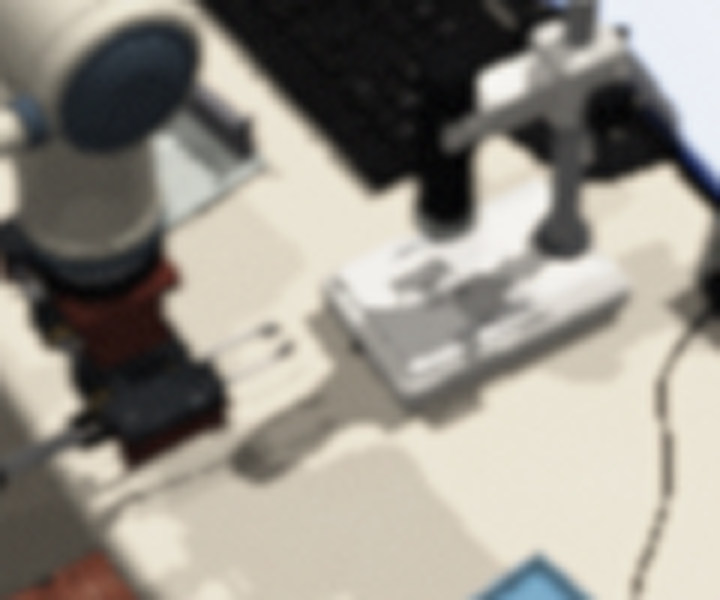

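View pics/t5.png

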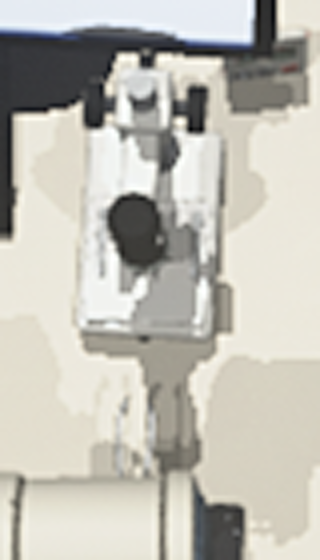

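```bash
python3 - <<'E'
from h import *;import pickle
a=np.radians(-2.3);u=np.array([np.cos(a),np.sin(a),0]);n=np.array([-u[1],u[0],0])
h=np.array([.3994,.045,.0627])
X=[h+.105*u+n*.0087,h+.105*u-n*.0087,h+.112*u+n*.0087,h+.112*u-n*.0087,[.624,.036,.036]]
for nm,(ox,oy,k) in dict(scene=(190,140,6),top=(200,100,4)).items():
    s=pickle.load(open(f"s5{nm}.pkl","rb"));p=proj(s,X);print(nm,(((p-[ox,oy])+.5)*k-.5).round(0).tolist())
crop(pickle.load(open("s5scene.pkl","rb")),222,180,252,210,20,"pics/s5b.png")
crop(pickle.load(open("s5top.pkl","rb")),220,180,250,225,13,"pics/t5b.png")
E
```

```text
scene [[268.0, 331.0], [282.0, 351.0], [278.0, 326.0], [292.0, 346.0], [443.0, 288.0]]
top [[123.0, 407.0], [146.0, 408.0], [124.0, 398.0], [146.0, 399.0], [145.0, 261.0]]
```

View pics/s5b.png

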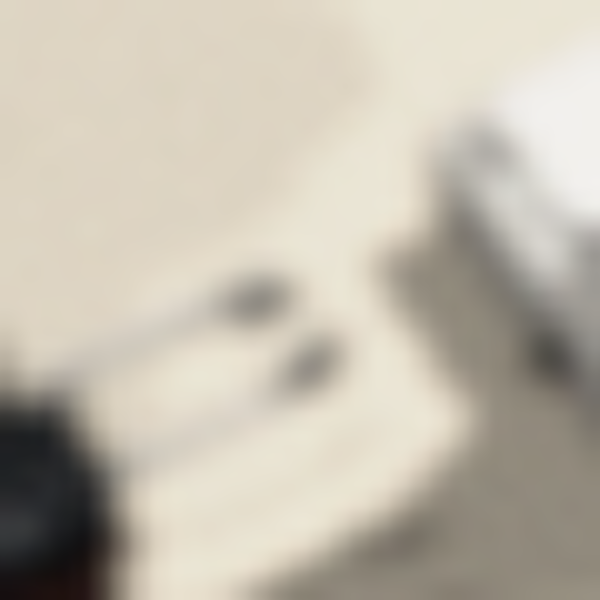

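View pics/t5b.png

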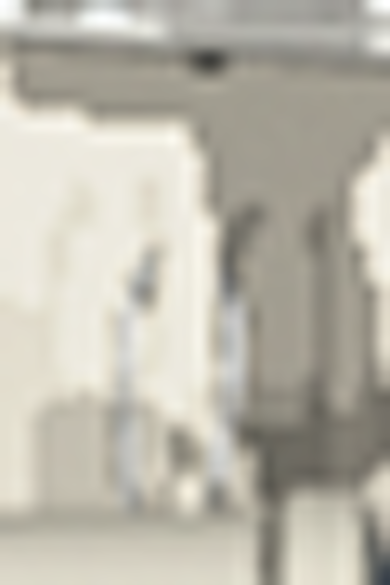

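```bash
python3 - <<'E'
from h import *;import pickle
t=pickle.load(open("s5top.pkl","rb"));w=pickle.load(open("s1.pkl","rb"));sc=pickle.load(open("s5scene.pkl","rb"))
A=lambda x,y,k,ox,oy:((x+.5)/k+ox-.5,(y+.5)/k+oy-.5)
print("dot wrist",plane(w,[A(388,83,7,10,180)],.02),"top",plane(t,[A(208,60,13,220,180)],.02))
dl,dr=A(150,275,13,220,180),A(233,275,13,220,180)
print("discs top",plane(t,[dl,dr],.0627).round(4))
print("discs scene",plane(sc,[A(258,297,20,222,180),A(312,362,20,222,180)],.0627).round(4))
print("tri",tri(t,[dl],sc,[A(258,297,20,222,180)]),tri(t,[dr],sc,[A(312,362,20,222,180)]))
print("dot scene?",plane(sc,[A(548,355,20,222,180)],.02))
E
```

```text
dot wrist [[0.56065009 0.03990199 0.02      ]] top [[0.56329973 0.0369888  0.02      ]]
discs top [[0.5068 0.0475 0.0627]
 [0.5072 0.0276 0.0627]]
discs scene [[0.5061 0.0507 0.0627]
 [0.5063 0.0326 0.0627]]
tri (array([0.50566921, 0.04780061, 0.06622049]), np.float64(0.002070957694669332)) (array([0.50543068, 0.02800793, 0.06863159]), np.float64(0.0030368547511827786))
dot scene? [[0.56026508 0.03808622 0.02      ]]
```

The top and scene views put the discs' middle within about 1.5 mm of the expected (0.504, 0.041), after allowing for each camera's own offset on the foot's front dot. The height is also as expected. Going in.

```bash
python3 - <<'E'
from station import r
from h import *;import pickle
g=np.array([.624,.036]);a=np.radians(-2.3);u=np.array([np.cos(a),np.sin(a)])
def P():
    q=r.sense();print(q["clock"],round(q["opening"],5),q["tcp_pos"].round(4),q["orientation"].round(2),q["contact_force"].round(1),abs(q["joint_vel"]).max().round(2))
for d,sp in((.150,.06),(.105,.04)):
    r.servo_line([*(g-d*u),.225],[180,0,177.7],speed=sp);P()
for _ in range(4): r.wait(.25);P()
s=r.snapshot("wrist");pickle.dump(s,open("s6w.pkl","wb"));crop(s,200,0,300,110,5,"pics/w6a.png")
s=r.snapshot("scene");pickle.dump(s,open("s6s.pkl","wb"));crop(s,225,150,285,200,12,"pics/s6.png")
s=r.snapshot("top");pickle.dump(s,open("s6t.pkl","wb"));crop(s,210,120,270,180,10,"pics/t6.png")
E
```

```text
15.4417 0.024 [0.4739 0.042  0.225 ] [-180.    -0.   177.7] [-0.2 -0.4 -0.6] 0.14
16.7167 0.02412 [0.5189 0.0402 0.225 ] [ 1.800e+02 -1.000e-02  1.777e+02] [-0.5 -0.6 -1.2] 0.25
16.9667 0.02387 [0.519  0.0402 0.2251] [1.800e+02 1.000e-02 1.777e+02] [0.5 0.2 0.1] 0.07
17.2167 0.02416 [0.5191 0.0402 0.225 ] [180.    0.  177.7] [-0.1 -0.3 -1. ] 0.18
17.4667 0.02402 [0.5191 0.0402 0.225 ] [-180.    -0.   177.7] [-0.1 -0.8 -0.6] 0.12
17.7167 0.02425 [0.5191 0.0402 0.225 ] [-180.    -0.   177.7] [-0.   0.5 -0.4] 0.09
```

View pics/w6a.png

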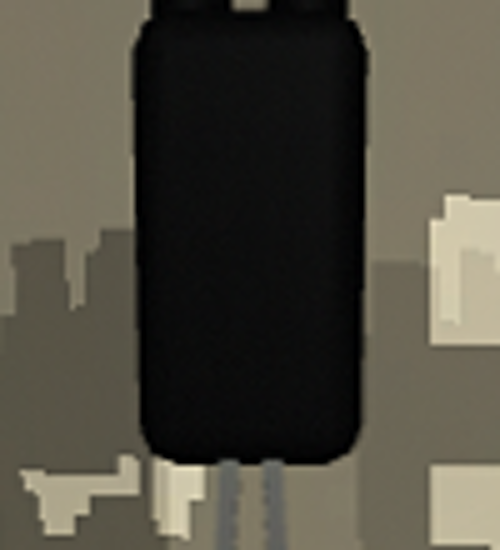

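View pics/s6.png

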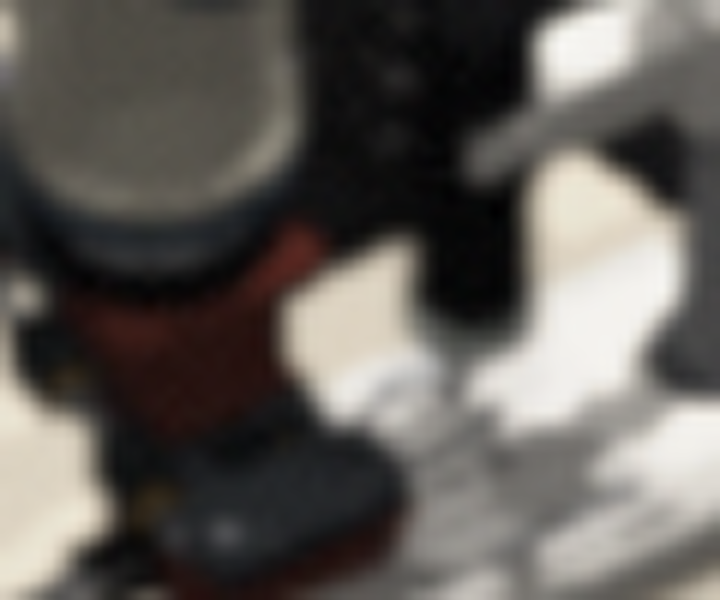

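View pics/t6.png

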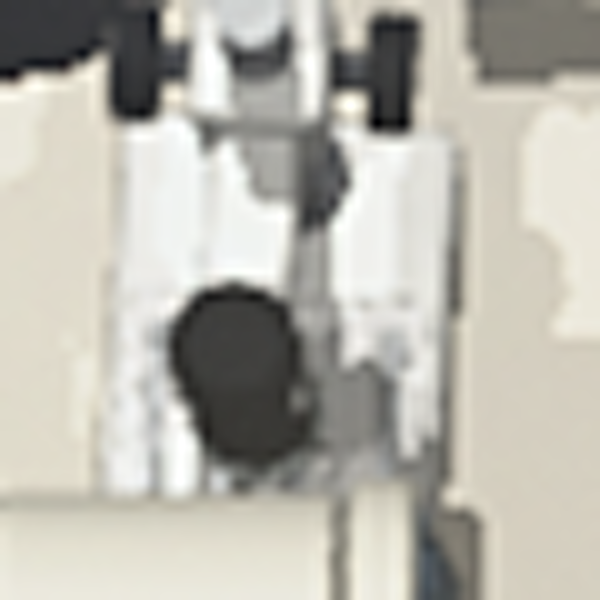

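```bash
python3 - <<'E'
from station import r
q=r.sense();print(q["clock"],q["opening"],q["tcp_pos"])
print(r.hand_in())
E
```

```text
17.8667 0.023883459358401048 [0.5190862  0.04022123 0.22498556]
the job is handed in; nothing more can be done
None
```

I took the tweezers off their rest by the handles and squeezed them in small force steps, 3 to 6.75 N. I then brought them in from the microscope's open front and handed in at 17.9 s, holding them still over the gap lines. `hand_in` gave no verdict.

- **Gap:** The last finger openings read 23.9–24.25 mm, which by the tool's geometry is a disc gap of about 15 mm. I did not see the gap directly at the end, because the microscope head and the gripper hid the discs from the cameras.
- **Position:** The arm stood on its target to 0.1 mm, with a measured gap-line centre of (0.624, 0.036) and yaw −2.3°. By calculation the discs stand about 26 mm above the stage.
- **Hold:** The wrist picture showed the end block level and straight in the jaws, the same as just after lifting. External forces stayed at noise level (about 1 N) going in, so there was no sign of contact with the microscope.
- **Disagreement:** The top and scene cameras differed by about 3–4 mm sideways on where the discs were. Corrected against the dot on the microscope foot, they put the discs' middle within about 0.5 to 3 mm of the expected spot. The top camera agreed best and the scene camera was furthest off. The sideways limit is 4 mm.
- **Bystanders:** The tip box and cup were not on the path. I did not measure them again at the end.

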